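# Clip the snap hook onto the plaiting ring

### The arm

A 6-joint arm with a two-finger parallel gripper is mounted at the origin on the work surface. World frame = base frame: x ahead of the robot, y to its left, z up, the work surface at z = 0. Lengths are in m, angles in degrees, forces in N, time in s.
With the tool pointing down it reaches from about 0.325 to 0.85 m from the base axis. Payload 15.5 kg.
Tool frame: the origin (TCP) lies at the very end of the fingers, on their centre line; the grasp point (between the pads) lies arm.grip_depth behind it (arm.grip_depth is the distance from the TCP to the grasp point, in m); z points along the fingers, y is the direction in which the jaws open and shut (so a half turn about z gives the same grasp; the last joint's range is limited). The gripper opens to 91 mm and grips with 3 to 60 N. Pads are 32 mm wide; open, the fingers measure 118 mm over their backs; the gripper's body (76 mm by 178 mm) begins 60 mm behind the grasp point.
Start: joints at [68.497, 28.281, 77.091, -0, 74.628, -5.472], TCP at [0.173, 0.601, 0.181] pointing down, gripper open.
Joint ranges: [-166.48, 166.48], [-47.26, 123.95], [12.59, 153.08], [-70.14, 250.14], [6.76, 159.57], [-176.63, 176.63]. Speed limits (degrees/s): [108.29, 108.29, 147.25, 172.46, 172.46, 172.46].

### API

Orientations are given as a 3x3 rotation matrix whose columns are the frame's x, y, z axes.
In Python, from rig import arm gives the robot as it stands. Calls block until the motion is done:
- arm.move_to(position, orientation): joint-space move of the TCP to a pose.
- arm.move_l(position, orientation=None, feed=0.15): straight line of the TCP; orientation=None keeps the orientation; feed is the mean speed in m/s.
- arm.move_joints(angles): joint-space move.
- arm.grip(opening): finger opening in m; the grip force is fixed at half the most; returns when the fingers have stopped.
- arm.sleep(seconds).
- arm.solve_ik(position, orientation): joint angles nearest the present ones, or None.
- arm.snapshot(name): name is "scene" or "top" or "wrist"; returns the picture (400x640x3 uint8, red, green, blue); there is no depth.
- arm.get_calibration(name): a dict with "intrinsics" (3x3 intrinsics, pixels), "cam_to_world" (4x4, takes a point from camera to world coordinates). Camera axes: x right, y down, z forward; pixel columns grow to the right and rows downward; lengths in m; the calibration is good to about 2 mm. A picture is of the moment at which its call begins: read the wrist's pose just before it. get_calibration takes no time and is no camera call; for the wrist camera it gives the pose at the moment of the call.
A pose or a line that the arm cannot do raises arm.Unreachable and nothing moves.
- arm.sign_off(): hands the job in, once; it reports no verdict.
Readings, each from a call of its own:
- arm.current_t(): time.
- arm.current_joint_positions(): joint angles.
- arm.current_dq(): joint speeds.
- arm.current_tau(): joint torques, N m.
- arm.current_ee_pos(): TCP position.
- arm.current_tool_rot(): TCP orientation.
- arm.current_force(): force on the tool from outside, world axes, zero at the start.
- arm.current_torque(): the same for the moment, N m.
- arm.current_width(): finger opening in m.
Only numpy, scipy, OpenCV 4.12 (cv2) and the standard library are available. Lean on these libraries where they do the work, as an engineer would, in place of code of your own. Each camera call takes 0.05 s, during which the arm holds its last target. There are 200 camera calls.

### The job

Get the bench ready for plaiting a leather bracelet: take the snap hook (the brass hook with the sprung steel gate, not the plain open hook) and push its gate against one leg of the steel ring that stands on the bench, until the leg is right inside the hook and the gate flicks shut behind it. Leave the hook lying flat on the bench, clipped on the ring, and let go.

Things in the scene. Friction and masses are not known exactly. Their poses are not given: they have to be found in the camera images.
- snap_hook: Loose brass C with steel gate, flat on bench; the decoy has no gate. Origin: underside, mid-eye. x to nose, -x to handle, y to gate, z up. In mm: 12 bar, 12 high; eye inside x -20..20, y -32 (spine) to gate at 22; outside x -32..32, y -44..30. Wooden handle 24 wide, 24 high, x -132..-40, centred on y -8: grip across it near x -70. 0.2 kg.
- gate (a joint): Hook's sprung 8 mm bar gate, 45 mm long, hinged at hook x -24, y 22 mm. Rad: 0 shut, opens inward to 1.4; springs shut; needs 2-6 N. Move the hook along its own +y so that a ring leg enters at hook x -8..14 mm (best 5); the gate swings in and flicks shut once the leg is past its tip, at hook y -10 (x 14) to -25 (x -8). Leg meets the spine at y -28.
- leg_left (a point): Axis of the left leg of the ring, 10 mm up. Ring: fixed upright bow of 7 mm steel bar, legs 63 mm apart, 52 mm high, 45 mm clear under its top. Axes: y from right leg to left (robot's left, +-20 deg), x through the opening, away from the robot, z up. Either leg will do: the hook's nose goes through the opening, hook x from the chosen leg towards the other.
- leg_right (a point): Same point on the ring's right leg, 63 mm from the left one; same axes. The hook's handle ends up pointing outward past the chosen leg, the ring's other leg outside the hook, beyond its nose.
There are look-alikes about, which are no part of the job. Leave any green, pink or turquoise look-alike of the snap_hook alone.

How it is judged (in metres and radians):
At the end, for the whole second after the job is handed in: One leg of the ring (either) stands inside the snap hook's eye (hook's x -22 to +22, y -34 to +18 mm), the gate is shut (under 0.15 rad), and the hook lies at rest (under 30 mm/s), flat on the bench (tilt under 17 degrees, underside less than 12 mm up) (value of joint gate below 0.15 rad and angle between snap_hook's own z axis and vertical below 0.3 rad and height (world z) of snap_hook below 0.012 m and linear speed of snap_hook below 0.03 m/s and ((x of leg_left in the frame of snap_hook between -0.022 and 0.022 m and y of leg_left in the frame of snap_hook between -0.034 and 0.018 m) or (x of leg_right in the frame of snap_hook between -0.022 and 0.022 m and y of leg_right in the frame of snap_hook between -0.034 and 0.018 m))); the robot touches nothing.
It also fails if it takes over 35 s, if anything falls off the work surface, if the arm or the gripper's body presses on something with over 40 N, if the wrist force passes 120 N, or if a joint passes its speed limit or range.

## Working session

There is one attempt and no reset: what is moved stays moved. The work goes in short steps, each a Python script; the robot and the scene stay as the last script left them, time stands still between calls to the robot, and variables do not carry over. Pictures are saved under pics/ and viewed, about 8 in all and at most 12, crops included, and the job is handed in when it is done.

```bash
mkdir -p pics
cat > h.py <<'E'
import numpy as np, cv2
from rig import arm
def save(n,im): cv2.imwrite(f'pics/{n}.png',cv2.cvtColor(im,cv2.COLOR_RGB2BGR))
def cast(cal,px,z):
    K=np.array(cal['intrinsics']);T=np.array(cal['cam_to_world'])
    px=np.atleast_2d(px).astype(float)
    d=np.c_[px,np.ones(len(px))]@np.linalg.inv(K).T@T[:3,:3].T
    o=T[:3,3]; return o+d*((z-o[2])/d[:,2:3])
def proj(cal,p):
    K=np.array(cal['intrinsics']);T=np.linalg.inv(np.array(cal['cam_to_world']))
    c=np.atleast_2d(p)@T[:3,:3].T+T[:3,3]; q=c@K.T; return q[:,:2]/q[:,2:]
E
python3 - <<'E'
from h import *
a=arm.snapshot('top');b=arm.snapshot('scene')
save('top0',a);save('scene0',b)
for n in('top','scene'):
    c=arm.get_calibration(n);print(np.round(c['intrinsics'],1),np.round(c['cam_to_world'],3))
print(arm.grip_depth,arm.current_t())
E
```

```text
[[383.1   0.  327.8]
 [  0.  383.1 196.4]
 [  0.    0.    1. ]] [[ 0.016 -0.988  0.154  0.391]
 [-1.    -0.018 -0.01  -0.021]
 [ 0.012 -0.154 -0.988  1.112]
 [ 0.     0.     0.     1.   ]]
[[457.5   0.  322.2]
 [  0.  457.5 197.5]
 [  0.    0.    1. ]] [[ 0.295  0.52  -0.801  1.441]
 [ 0.955 -0.155  0.251 -0.294]
 [ 0.006 -0.84  -0.543  0.651]
 [ 0.     0.     0.     1.   ]]
0.0188 0.1
```

View pics/top0.png

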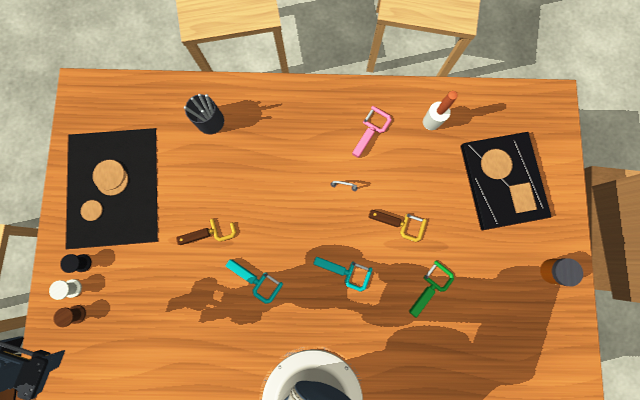

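View pics/scene0.png

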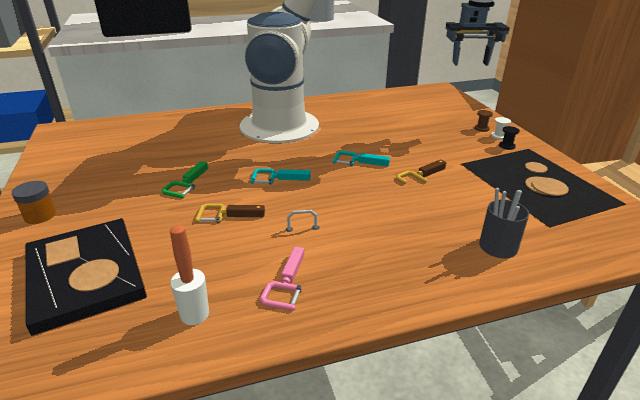

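Candidates (top view): brass hook A at (412,225), brass hook B at (225,232) which looks open, pink (375,125), turquoise (260,285) and (350,272), green (435,280). Ring at (347,184). I take A and check it in a close crop.

Run:
```python
from h import *
a=cv2.imread('pics/top0.png');b=cv2.imread('pics/scene0.png')
u=lambda i,f:cv2.resize(i,None,fx=f,fy=f,interpolation=cv2.INTER_CUBIC)
A=u(a[170:250,325:435],7)[:,:770]   
B=u(b[195:240,185:330],5)[:, :770]
A=u(a[175:245,325:435],5)
im=np.zeros((600,750,3),np.uint8); im[:A.shape[0],:A.shape[1]]=A; im[355:355+B.shape[0],:B.shape[1]]=B
C=u(a[215:250,175:240],3); im[:C.shape[0],552:552+C.shape[1]]=C
cv2.imwrite('pics/crop1.png',im)
```

```text
(no output)
```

View pics/crop1.png

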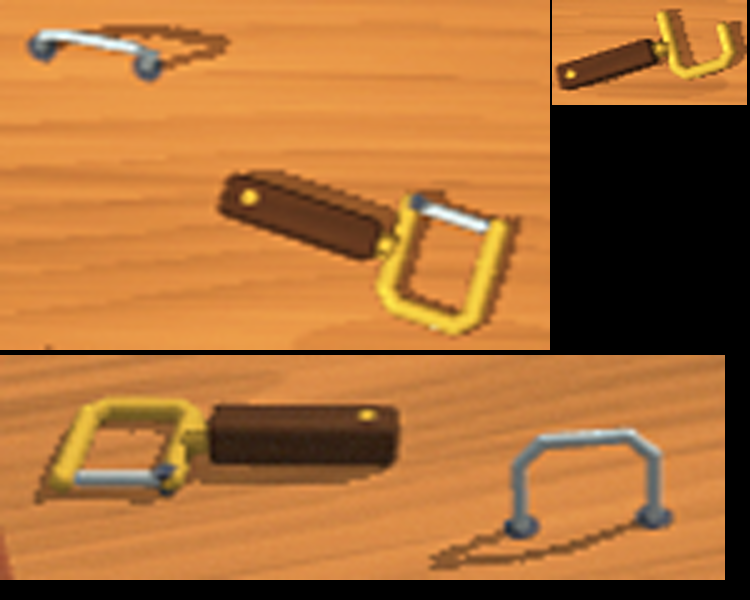

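A (412,225 in top view) has the steel gate, facing away from the robot with its handle to the left; B is the open decoy. So I use the left leg and push the hook along its +y (about world +x). Next I measure from the top view, hover and refine with the wrist camera.

```bash
cat >> h.py <<'E'
def masks(im):
    h=cv2.cvtColor(im,cv2.COLOR_RGB2HSV).astype(int);H,S,V=h[...,0],h[...,1],h[...,2]
    brass=(H>=21)&(H<=32)&(S>130)&(V>110)
    steel=(S<75)&(V>90)
    brown=(V<115)&(S>90)&(H<14)
    return [m.astype(np.uint8) for m in(brass,steel,brown)]
E
python3 - <<'E'
from h import *
im=cv2.cvtColor(cv2.imread('pics/top0.png'),cv2.COLOR_BGR2RGB);c=arm.get_calibration('top')
# handle ends and legs from crop pixels (crop/5 + offset)
o=np.array([325,175])
P=lambda x,y:np.array([x,y])/5+o
print('ring feet',cast(c,[P(42,48),P(148,66)],0.003).round(4))
print('ring top',cast(c,[P(55,36),P(138,50)],0.05).round(4))
print('rivet',cast(c,[P(250,197)],.024).round(4),'neck',cast(c,[P(388,243)],.012).round(4))
print('hinge,gate tip',cast(c,[P(417,203),P(488,226)],.012).round(4))
p=np.array([.52,-.06,.33]);R=np.array([[0,1,0],[1,0,0],[0,0,-1.]])
print(arm.solve_ik(p,R),arm.current_tool_rot().round(2))
w=arm.get_calibration('wrist');T=np.array(w['cam_to_world']);print(w['intrinsics'])
print('cam in tool',(arm.current_tool_rot().T@(T[:3,3]-arm.current_ee_pos())).round(4),(arm.current_tool_rot().T@T[:3,:3]).round(3))
E
```

```text
ring feet [[ 0.5987 -0.048   0.003 ]
 [ 0.5891 -0.1105  0.003 ]]
ring top [[ 0.5969 -0.0541  0.05  ]
 [ 0.5897 -0.101   0.05  ]]
rivet [[ 0.5103 -0.1676  0.024 ]] neck [[ 0.4864 -0.2487  0.012 ]]
hinge,gate tip [[ 0.5099 -0.2659  0.012 ]
 [ 0.4972 -0.3068  0.012 ]]
[-1.31198176e+01  1.32643940e+01  7.73501823e+01 -2.54444375e-14
  8.93854237e+01 -1.31198176e+01] [[-0.96  0.28 -0.  ]
 [ 0.28  0.96 -0.  ]
 [ 0.   -0.   -1.  ]]
[[286.88412319   0.         317.785196  ]
 [  0.         286.88412319 201.5301405 ]
 [  0.           0.           1.        ]]
cam in tool [ 0.0727 -0.0007 -0.2043] [[ 0.    -0.965 -0.263]
 [ 1.     0.     0.   ]
 [-0.    -0.263  0.965]]
```

```bash
cat >> h.py <<'E'
def Rh(hx):
    "tool orientation gripping across a hook whose x axis (2D) is hx"
    hx=np.r_[np.array(hx)/np.linalg.norm(hx),0]; z=np.array([0,0,-1.]); x=-hx
    return np.c_[x,np.cross(z,x),z]
E
python3 - <<'E'
from h import *
arm.move_to([.52,-.13,.20],Rh([-.29,-.957]))
w=arm.get_calibration('wrist');im=arm.snapshot('wrist');save('w1',im)
np.save('w1.npy',w,allow_pickle=True);print(arm.current_t())
E
```

```text
3.0
```

View pics/w1.png

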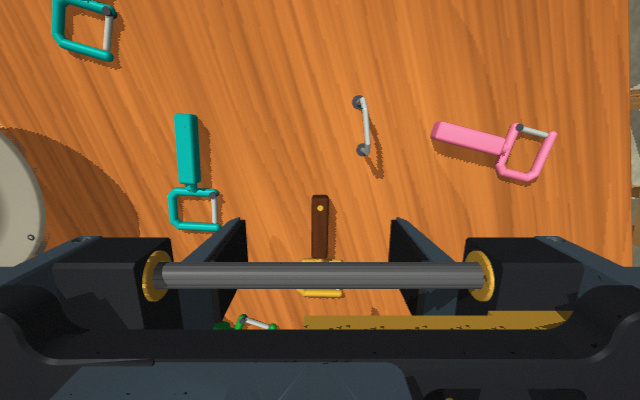

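The wrist view shows the ring's feet at (358,102) and (363,150), the wooden handle from (320,195) to (318,258), and the brass eye partly hidden behind the gripper bar. I compute from this and cross-check against the top view.

Run:
```python
from h import *
im=cv2.cvtColor(cv2.imread('pics/w1.png'),cv2.COLOR_BGR2RGB);w=np.load('w1.npy',allow_pickle=True).item()
print('feet',cast(w,[(358,102),(363,150)],.004).round(4))
t=cv2.cvtColor(cv2.imread('pics/top0.png'),cv2.COLOR_BGR2RGB);c=arm.get_calibration('top')
for n,i,cal,(x0,y0,x1,y1) in(('w',im,w,(295,185,345,258)),('t',t,c,(365,203,403,232))):
    cr=i[y0:y1,x0:x1]
    hsv=cv2.cvtColor(cr,cv2.COLOR_RGB2HSV); 
    m=((hsv[...,2]<105)).astype(np.uint8)
    cs,_=cv2.findContours(m,0,cv2.CHAIN_APPROX_NONE);k=max(cs,key=cv2.contourArea)[:,0]+[x0,y0]
    q=cast(cal,k,.022)[:,:2]
    r=cv2.minAreaRect((q*1000).astype(np.float32));print(n,'rect',np.round(r[0],1),np.round(r[1],1),round(r[2],1))
    print(np.round(cv2.boxPoints(r),1).tolist())
    mb=masks(i)[0]; 
    hs=cv2.cvtColor(i,cv2.COLOR_RGB2HSV)
    reg=(slice(205,250),slice(395,435)) if n=='t' else (slice(255,300),slice(290,350))
    ys,xs=np.nonzero(mb[reg]);pts=np.c_[xs+reg[1].start,ys+reg[0].start]
    if len(pts): 
        q=cast(cal,pts,.010)[:,:2]*1000; r=cv2.minAreaRect(q.astype(np.float32));print(' brass',np.round(r[0],1),np.round(r[1],1),round(r[2],1),len(pts),np.round(cv2.boxPoints(r),1).tolist())
```

```text
feet [[ 0.6016 -0.0486  0.004 ]
 [ 0.5924 -0.1113  0.004 ]]
w rect [ 505.  -195.7] [93.2 22.6] 72.9
[[480.6000061035156, -236.89999389648438], [502.1000061035156, -243.5], [529.5, -154.5], [507.8999938964844, -147.8000030517578]]
 brass [ 478.2 -278. ] [61.7 67. ] 73.2 230 [[437.29998779296875, -297.79998779296875], [501.3999938964844, -317.20001220703125], [519.2000122070312, -258.20001220703125], [455.1000061035156, -238.8000030517578]]
t rect [ 500.7 -196.4] [90.3 25.6] 72.4
[[474.8999938964844, -235.60000610351562], [499.29998779296875, -243.3000030517578], [526.5999755859375, -157.3000030517578], [502.20001220703125, -149.5]]
 brass [ 476.5 -275.1] [65.3 69.9] 72.9 185 [[433.6000061035156, -296.0], [500.29998779296875, -316.6000061035156], [519.5, -254.1999969482422], [452.79998779296875, -233.60000610351562]]
```

```bash
cat >> h.py <<'E'
LEG=np.array([.6008,-.0483]); RL=np.array([-.148,-.989]); RL/=np.linalg.norm(RL); RY=np.array([-RL[1],RL[0]])
def tcp(lx,ly,z):
    "TCP (gripping hook x -70, y -8) that puts the left leg at hook (lx,ly)"
    o=LEG-lx*RL-ly*RY; return np.r_[o-.070*RL-.008*RY,z]
E
python3 - <<'E'
from h import *
hx=np.array([-.293,-.956]);R=Rh(hx);g=np.array([.504,-.196])+.016*hx
arm.move_to(np.r_[g,.07],R);arm.move_l(np.r_[g,.004],feed=.1)
print(arm.current_force().round(1));arm.grip(.015);print('w',arm.current_width(),arm.current_force().round(1))
arm.move_l(np.r_[g,.019],feed=.1);print(arm.current_width(),arm.current_force().round(1))
p=tcp(.005,.055,.019);R2=Rh(RL);print(g,p)
arm.move_l(p,R2,feed=.12)
arm.move_l(tcp(.005,.055,.0055),feed=.06)
w=arm.get_calibration('wrist');np.save('w2.npy',w,allow_pickle=True)
save('w2',arm.snapshot('wrist'));s=arm.snapshot('scene');save('s2',s);t=arm.snapshot('top');save('t2',t)
q=proj(arm.get_calibration('top'),np.r_[LEG,.01])[0].astype(int);q2=proj(arm.get_calibration('scene'),np.r_[LEG,.01])[0].astype(int);print(q,q2)
f=lambda i,q,s,k:cv2.resize(i[max(0,q[1]-s):q[1]+s,max(0,q[0]-s-20):q[0]+s+20],None,fx=k,fy=k,interpolation=cv2.INTER_CUBIC)
A=f(t,q,40,5);B=f(s,q2,40,5);save('c2',np.hstack([A,B])[:, :]if 0 else cv2.resize(np.hstack([A,B]),None,fx=.66,fy=.66))
print(arm.current_t(),arm.current_width(),arm.current_force().round(1))
E
```

```text
[ 0.2 -0.3  0.1]
w 0.01475511460737839 [ 0.2 -0.5 -0.2]
0.014467520179414616 [-0.3  0.3 -0.7]
[ 0.499312 -0.211296] [0.54959364 0.03519796 0.019     ]
[333 183] [314 224]
8.7583 0.014863276374643674 [ 0.7 -0.4  0.3]
```

View pics/c2.png

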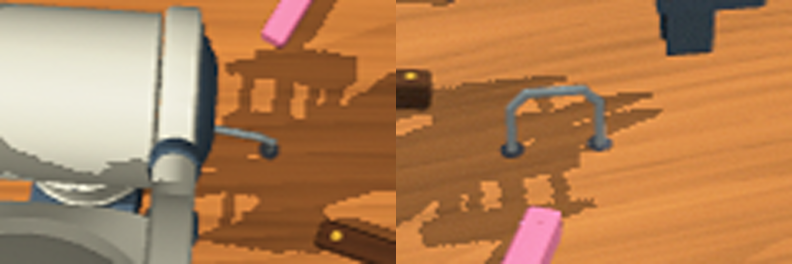

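View pics/w2.png

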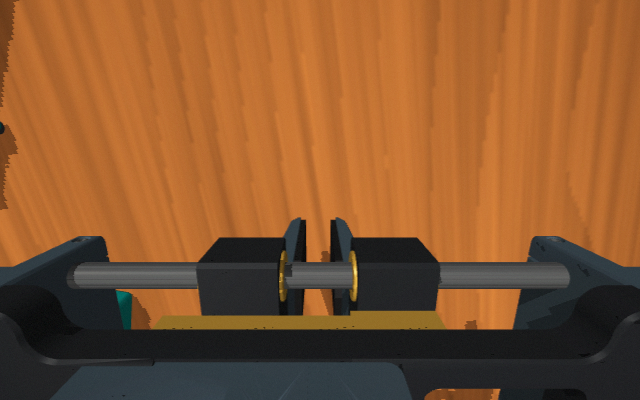

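The grip missed: the hook is still where it was (rivet at about (374,214) in the top view), and the gripper closed to 15 mm empty. I need to find out why before retrying.

Run:
```python
from h import *
print(arm.current_ee_pos().round(4),arm.current_tool_rot().round(3).tolist(),arm.current_width())
print(proj(arm.get_calibration('scene'),arm.current_ee_pos()).round(1))
a=cv2.imread('pics/s2.png');b=cv2.imread('pics/scene0.png')
cv2.imwrite('pics/c3.png',cv2.resize(np.vstack([b[170:250,170:380],a[170:250,170:380]]),None,fx=3.6,fy=3.6,interpolation=cv2.INTER_CUBIC))
```

```text
[0.5497 0.0352 0.0055] [[0.148, 0.989, 0.0], [0.989, -0.148, -0.0], [0.0, 0.0, -1.0]] 0.014863276374643674
[[341.1 208.5]]
```

View pics/c3.png

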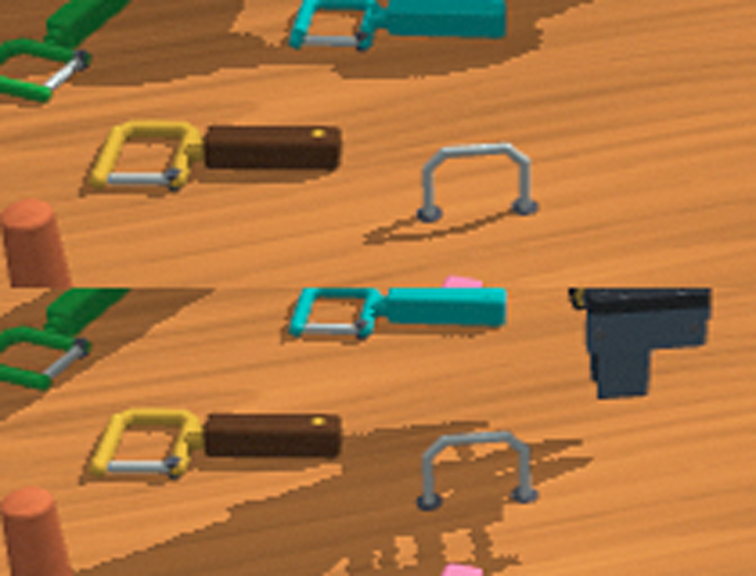

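The hook is untouched. In the scene view the fingertip is at about (343,200), while the reported TCP projects to (341,208), so the fingertips appear roughly 20–25 mm above the reported TCP. I'll probe the bench gently to measure the offset.

Run:
```python
from h import *
p=arm.current_ee_pos();z=p[2];t0=arm.current_t()
f0=arm.current_force()[2]
try:
  for step in [.003]*14:
    z-=step; arm.move_l(np.r_[p[:2],z],feed=.03)
    f=arm.current_force()[2]-f0
    print(round(z,4),round(f,1),round(arm.current_ee_pos()[2],4))
    if abs(f)>2.5: break
except arm.Unreachable as e: print('unreach',e)
print(arm.current_t()-t0)
```

```text
0.0025 -0.5 0.0024
-0.0005 -0.6 -0.0007
-0.0035 -0.7 -0.0037
-0.0065 -0.8 -0.0067
-0.0095 -0.5 -0.0097
-0.0125 -0.6 -0.0126
-0.0155 -0.0 -0.0156
-0.0185 0.3 -0.0187
-0.0215 -0.7 -0.0216
-0.0245 -0.3 -0.0247
-0.0275 -0.4 -0.0277
-0.0305 -0.7 -0.0306
-0.0335 22.5 -0.0326
3.25
```

The bench contact is at a reported z of about -0.032, so the real fingertips are 32 mm shorter than the reported TCP. I apply this offset to all heights and regrasp.

```bash
cat >> h.py <<'E'
D=-.032
E
python3 - <<'E'
from h import *
p=arm.current_ee_pos();arm.move_l(np.r_[p[:2],.05],feed=.2)
arm.grip(.07)
hx=np.array([-.293,-.956]);R=Rh(hx);g=np.array([.504,-.196])+.016*hx
arm.move_to(np.r_[g,.04],R);arm.move_l(np.r_[g,D+.003],feed=.12)
arm.grip(.015);print('w',arm.current_width(),arm.current_force().round(1))
arm.move_l(np.r_[g,D+.015],feed=.1);print(arm.current_width(),arm.current_force().round(1))
s=arm.snapshot('scene');save('s4',s)
w=arm.get_calibration('wrist');np.save('w4.npy',w,allow_pickle=True);save('w4',arm.snapshot('wrist'))
print(arm.current_t())
E
```

```text
w 0.023746169597682398 [-0.5  0.4  2.2]
0.024145502124444353 [-0.2  0.2 -1.5]
16.375
```

Gripped at 24 mm. I carry the hook to just in front of the left leg and check.

Run:
```python
from h import *
arm.move_l(tcp(.005,.055,D+.013),Rh(RL),feed=.15)
arm.move_l(tcp(.005,.055,D+.005),feed=.06)
s=arm.snapshot('scene');save('s5',s)
print(arm.current_width(),arm.current_force().round(1),arm.current_t())
save('c5',cv2.resize(s[170:250,250:400],None,fx=5,fy=5,interpolation=cv2.INTER_CUBIC))
# predicted pixels in crop
o=np.r_[LEG-.005*RL-.055*RY,0];h=lambda x,y,z:o+np.r_[x*RL+y*RY,z]
q=proj(arm.get_calibration('scene'),[h(-.024,.022,.014),h(.026,.022,.014),h(.032,.03,.014),np.r_[LEG,.003],np.r_[LEG+.063*RL,.003]])
print(((q-[250,170])*5).round())
```

```text
0.02345576089373878 [-0.5 -1.6 -2.2] 18.5333
[[374. 220.]
 [272. 228.]
 [262. 239.]
 [325. 283.]
 [192. 294.]]
```

View pics/c5.png

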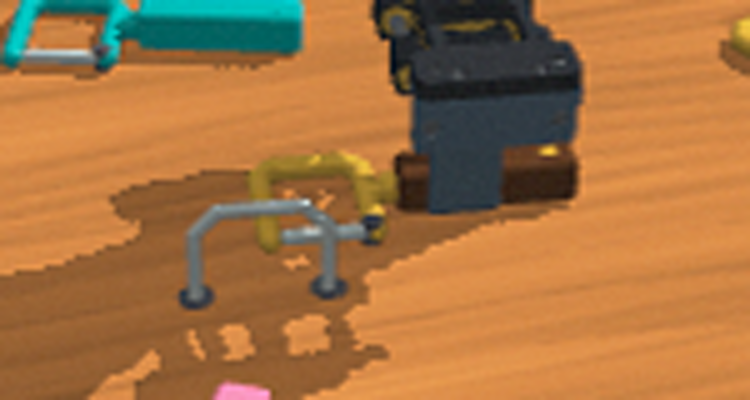

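The hook is held straight: hinge at crop (372,227), nose tip at (268,240), left leg foot at (330,288), all close to prediction. The leg is about 3 mm short of the best hook x, so I shift by that and push with force monitoring.

Run:
```python
from h import *
arm.move_l(tcp(.0075,.040,D+.004),feed=.1)
f0=arm.current_force();y=.040
while y>-.026:
    y-=.006 if y>-.008 else .003
    arm.move_l(tcp(.0075,y,D+.004),feed=.06)
    f=arm.current_force()-f0;fy=f[:2]@RY;print(round(y,3),'push',round(fy,1),'lat',round(f[:2]@RL,1),'z',round(f[2],1),'w',round(arm.current_width(),4))
    if fy<-14: break
s=arm.snapshot('scene');save('s6',s)
save('c6',cv2.resize(s[170:250,250:400],None,fx=5,fy=5,interpolation=cv2.INTER_CUBIC));print(arm.current_t())
```

```text
0.034 push 0.4 lat 0.4 z 0.7 w 0.0242
0.028 push -1.4 lat -0.7 z 0.8 w 0.024
0.022 push -3.0 lat -0.5 z 0.3 w 0.0238
0.016 push -2.1 lat -1.2 z 0.2 w 0.0237
0.01 push -1.2 lat -3.3 z -0.5 w 0.0237
0.004 push -0.4 lat -4.4 z 0.3 w 0.0238
-0.002 push 0.6 lat -3.8 z 0.3 w 0.0239
-0.008 push -0.6 lat -2.9 z 0.9 w 0.0238
-0.014 push 5.1 lat -4.7 z -0.1 w 0.0233
-0.017 push 1.0 lat 1.0 z 0.0 w 0.0236
-0.02 push 1.6 lat 0.4 z 0.7 w 0.0237
-0.023 push 1.4 lat 0.9 z 0.2 w 0.0242
-0.026 push 0.7 lat 0.2 z 0.9 w 0.0241
-0.029 push 0.9 lat 1.5 z 1.0 w 0.0237
22.3833
```

View pics/c6.png

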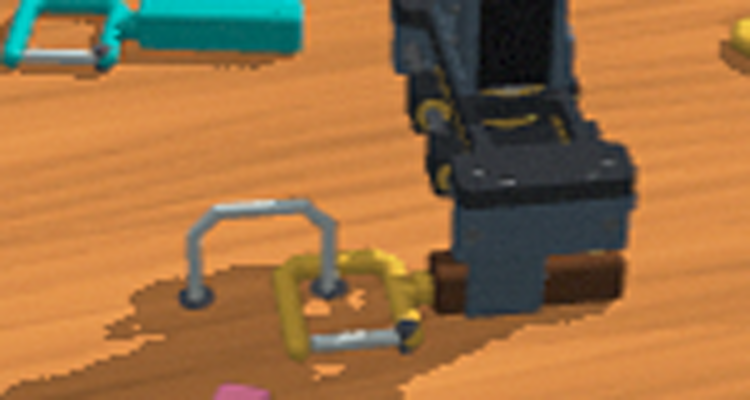

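The force trace shows the gate opening and then snapping free between y=-14 and -17 mm. The picture shows the left leg inside the eye and the gate closed at crop (310–405,340). I centre it, set it down, let go and retreat.

Run:
```python
from h import *
arm.move_l(tcp(.0065,-.012,D+.004),feed=.06)
arm.move_l(tcp(.0065,-.012,D+.0025),feed=.03);print(arm.current_force().round(1))
arm.grip(.06);p=arm.current_ee_pos()
arm.move_l(np.r_[p[:2],.10],feed=.15)
q=np.r_[p[:2]+[-.08,.08],.22];arm.move_l(q,feed=.25)
arm.sleep(.3);s=arm.snapshot('scene');t=arm.snapshot('top');save('s7',s)
A=cv2.resize(s[190:250,260:400],None,fx=5,fy=5,interpolation=cv2.INTER_CUBIC);B=cv2.resize(t[150:210,260:400],None,fx=5,fy=5,interpolation=cv2.INTER_CUBIC)
save('c7',np.vstack([A,B]));print(arm.current_t(),arm.current_width(),arm.current_force().round(1))
```

```text
[-2.5  1.2  7.5]
26.0 0.05995759196058794 [-0.   0.  -0.8]
```

View pics/c7.png

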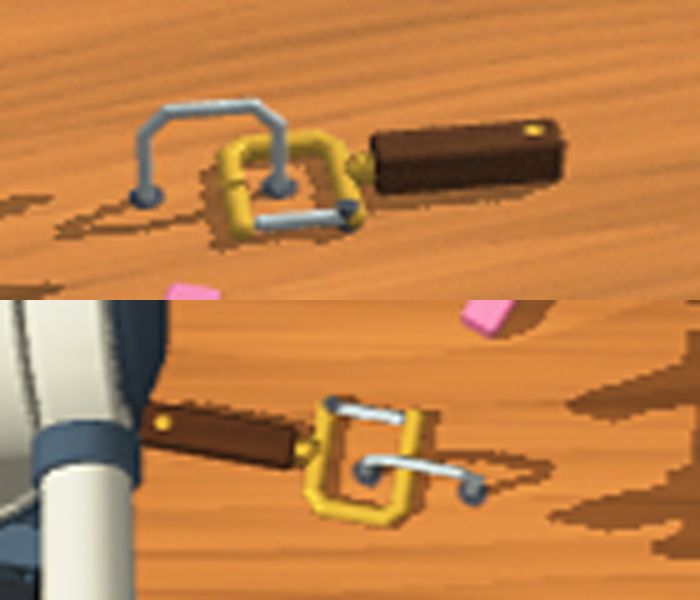

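The hook lies flat, the left leg is well inside the eye, the gate is straight and shut, and the gripper is clear. I hand it in.

```bash
python3 -c "
from rig import arm
arm.sign_off();print(arm.current_t())"
```

```text
the job is handed in; nothing more can be done
the job is handed in; nothing more can be done
```

The snap hook is clipped on the ring's left leg, lying flat on the bench and released. I handed the job in at about 26 s of the 35 s allowed.

- **Failed first grasp:** the gripper closed empty above the handle. Probing the bench showed the fingertips about 32 mm higher than the reported TCP, which disagrees with the description. The probe touched with about 22 N. I corrected all heights by 32 mm, and the second grasp held the 24 mm handle.
- **Push:** force on the gate built up, then dropped to near zero between hook y -14 and -17 mm, which fits the gate flicking shut behind the leg.
- **Last checks:** after letting go, the scene and top views both show the leg well inside the eye, the gate straight and shut, the hook flat and the gripper clear. I judged the gate and tilt by eye and did not measure them. The look-alikes in these views had not moved.

I viewed 9 of the 12 allowed pictures.

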